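# Twist-lock a rail stop against a column bracket

### The arm

A 6-joint arm with a two-finger parallel gripper is mounted at the origin on the work surface. World frame = base frame: x ahead of the robot, y to its left, z up, the work surface at z = 0. Lengths are in m, angles in rad, forces in N, time in s.
With the tool pointing down it reaches from about 0.3 to 0.875 m from the base axis. Payload 6.4 kg.
Tool frame: the origin (TCP) lies at the centre of the arm's flange, where the gripper is bolted on; the fingertips stand 173 mm ahead of it and the grasp point (between the pads) lies ctrl.grip_point_offset ahead of it (ctrl.grip_point_offset is the distance from the TCP to the grasp point, in m); z points along the fingers, y is the direction in which the jaws open and shut (so a half turn about z gives the same grasp; the last joint's range is limited). The gripper opens to 85 mm and grips with 20 to 120 N. Pads are 22 mm wide; open, the fingers measure 114 mm over their backs; the gripper's body (76 mm by 85 mm) begins 54 mm behind the grasp point. The pads swing forward as they close: fully open they stand 13 mm farther back than shut.
Start: joints at [1.02, 0.181, 1.607, -0, 1.354, -0.206], TCP at [0.194, 0.541, 0.405] pointing down, gripper open.
Joint ranges: [-2.99, 2.99], [-0.89, 2.07], [0.3, 2.58], [-1.14, 4.28], [0, 2.63], [-3.12, 3.12]. Speed limits (rad/s): [2.57, 2.57, 3.01, 3.14, 3.14, 3.14].

### API

Orientations are given as a unit quaternion [w, x, y, z].
In Python, from bench import ctrl, cams, boxes_of, landmark_of gives the robot as it stands.
- The arm moves only by the shell command python3 -m handwheel 'ROWS'. ROWS is JSON, a list of rows, each an object with "offset": the shift along the tool's x, y, z in m, a list of three; "spin": the turn about the tool's z in degrees; "grip": the opening, from 0 (shut) to 1 (fully open). A call has 1 to 20 rows; each row is the pose to reach, as a shift and turn from the pose commanded when the call began, along the tool's axes at that moment; what a row does not reach only later rows make up. A row lasts 1/8 s, in which the tool goes at most 62.5 mm and 10.7 degrees, less where a joint would pass 70% of its speed; a pose out of reach is approached as far as the arm can. A call with a gripper value outside its range is refused whole. The fingers move at their own pace and stop on an object; the grip force is fixed at half the most. Time passes only in rows, so rows that repeat a pose let the fingers close. It gives the time, the measured TCP pose, the force and the opening at its end, in the units of the state.
- ctrl.get_obs(): the state, without advancing time (a new reading comes with each control period).
- cams.camera(name): name is "scene" or "top" or "wrist"; returns a dict with "color" (384x512x3 uint8, red, green, blue), "camera_matrix" (3x3 intrinsics, pixels), "view" (4x4, takes a point from world to camera coordinates); the wrist camera has in their place "tool_from_camera" (4x4, takes a point from camera to tool coordinates, whose origin is the TCP and whose axes are the flange's). Camera axes: x right, y up, looking along -z (the intrinsics and any distortion apply to the point x, -y, -z); pixel columns grow to the right and rows downward; lengths in m; the calibration is good to about 2 mm. The wrist camera is an equidistant fisheye: a pixel r from the principal point sees the ray r / f radians off the axis. A picture is of the moment at which its call begins: read the wrist's pose just before it. There is no depth.
- ctrl.hand_in(): hands the job in, once; it reports no verdict.
Trained networks look in a picture, given as the dict that the camera call returned (one of the last four; its "shot" number tells which), for a name from the list of things; names that differ only in an ending like _2 or _b are one class to them, and where a whole thing is asked for, a point or a joint stands for the part that bears it (a point fixed in the world has none). Each returns a list of dicts, best first, with "confidence" (0 to 1); they miss things now and then, are a little off and sometimes report something else, mostly with a low value. They report only what shows in the picture. A call takes as long as a camera call. They do not tell look-alikes from the thing itself.
- boxes_of(picture, thing): "uv" ([column, row] in pixels, amid what is visible of it).
- landmark_of(picture, thing): "uv" ([column, row] in pixels: a listed point, or the origin of a listed thing).
The state is a dict: "time_s": time; "q": joint angles; "dq": joint speeds; "joint_efforts": joint torques, N m; "eef_pos": TCP position; "eef_rot": TCP orientation; "wrist_force": force on the tool from outside, world axes, zero at the start; "torque": the same for the moment, N m; "opening": opening from 0.0 (shut) to 1.0 (fully open).
Only numpy, scipy, OpenCV 4.12 (cv2) and the standard library are available. Lean on these libraries where they do the work, as an engineer would, in place of code of your own. Each camera call takes 0.05 s, during which the arm holds its last target.

### The job

Take the winged rail stop out of the parts block and lower its T-foot into the slot of the aluminium bar until its collar sits flat on the bar, feeling for the slot without forcing it. Bring the collar up against the column bracket without shoving the bracket along, and give the stop a quarter turn so that its foot locks crosswise under the slot. Let go of it there, and leave the other things where they are.

Things in the scene. Friction and masses are not known exactly. Their poses are not given: they have to be found in the camera images.
- stop: steel rail stop, about 120 g, 56 mm high. From below: T-foot 24 x 9.5 x 6 mm (z 0 to 6), round neck 9 mm thick (z 6 to 14), round collar 36 mm wide (z 14 to 24), wing grip (z 24 to 56). Long sides of foot and wing both lie along its x; z is up. Origin: centre of the foot's underside. It starts upright in a pocket of the parts block, foot in the pocket, collar resting on the block, at any yaw
- stop_wing (a point): centre of the stop's wing grip, 40 mm above the foot's underside; the wing is 34 mm long (x), 12 mm thick (y), 32 mm high; axes as the stop's
- rail: fixed steel cradle 130 x 340 mm with the slotted aluminium bar lying in it between two guide strips 26 mm high. Origin: centre of the cradle's underside; y runs along the slot, x across it, z up. The bar sits shifted sideways by an unmeasured amount, up to 12 mm either way along x (slot still parallel to y), and is held stiffly: this pose is the cradle's, so the slot must be seen or felt for
- rail_top (a point): cradle's centre at the height of the bar's top, 28 mm above its underside; axes as the cradle's. Bar 60 x 280 mm; slot along its middle, 11.4 mm wide between lips 6 mm thick, 34 mm wide and 11 mm high beneath. With the collar seated the stop's origin is 14 mm below this point and the foot turns freely either way under the lips. Over 60 N between stop and rail or bracket mars them
- bracket_face (a point): middle of the upper edge of the white column bracket's foot, on the face the collar must touch: flat, 118 mm wide, looking along the cradle's +y, 1 to 8 mm above the bar's top. Axes as the cradle's. The bracket slides stiffly along y (about 12 N moves it); it must not be shoved more than 4 mm
- bracket_post (a point): top of the bracket's upright, 50 mm wide, 112 mm behind the face (-y) and 156 mm above the cradle's underside; a steel column 20 mm wide stands 23 mm behind it, up to 177 mm. The bracket's foot is a plate reaching from the face to 120 mm in -y
- block: fixed white plastic parts block, 66 x 170 x 30 mm; origin: centre of its underside. Two square pockets 28 mm wide go through it, at y = -48 and +48 mm; the stop stands in one and the plug in the other
- plug: a look-alike steel plug standing in the other pocket of the parts block: round 24 mm knob and a round foot, no wing. Not needed. Origin: centre of its underside
- beaker: glass beaker, 68 mm wide, 85 mm tall, bystander; origin: centre of underside
- reagent: glass reagent bottle with blue cap, 80 mm wide, 160 mm tall, bystander; origin: centre of underside
- jar: amber jar, 56 mm wide, 75 mm tall, bystander; origin: centre of underside
- wrench: steel wrench, 150 mm long, lying, bystander
- driver: screwdriver, 170 mm long, lying, bystander
- timer: white lab timer, 65 x 75 x 18 mm, lying flat, bystander; origin: centre of underside
There are look-alikes about, which are no part of the job. What is shaped like the stop but green or red is not meant.

How it is judged:
By the outcome, as a careful person would: the job done as asked, in the order asked, and still so for the second after the job is handed in, with the robot touching nothing.
It also fails if it takes over 67 s, if anything falls off the work surface, if the arm or the gripper's body presses on something with over 40 N, if the wrist force passes 120 N, or if a joint passes its speed limit or range.

## Working session

There is one attempt and no reset: what is moved stays moved. The work goes in short steps, Python scripts to look and compute and a shell command to move; the robot and the scene stay as the last step left them, time stands still between calls to the robot, and variables do not carry over. Pictures are saved under pics/ and viewed, and the job is handed in when it is done.

```bash
ls; mkdir -p pics
cat > h.py <<'E'
import numpy as np, cv2
from bench import ctrl, cams, boxes_of, landmark_of
def snap(n,f):
    p=cams.camera(n); cv2.imwrite('pics/'+f+'.png',cv2.cvtColor(p['color'],cv2.COLOR_RGB2BGR)); return p
E
python3 - <<'E'
from h import *
print(ctrl.get_obs(), ctrl.grip_point_offset)
for n in ['scene','top','wrist']:
    p=snap(n,n+'0'); print(n,{k:(v.tolist() if hasattr(v,'tolist') else v) for k,v in p.items() if k!='color'})
    for t in ['stop','stop_wing','rail','rail_top','bracket_face','bracket_post','block','plug']:
        print(t,[(np.round(d['uv'],1).tolist(),round(d['confidence'],2)) for d in landmark_of(p,t)])
print(ctrl.get_obs()['time_s'])
E
```

```text
pics
{'time_s': 0.0, 'q': array([ 1.01968621e+00,  1.81535712e-01,  1.60798930e+00, -1.03470484e-05,
        1.35382109e+00, -2.06317511e-01]), 'dq': array([-2.75428252e-05,  2.17676039e-03, -1.48406028e-04,  8.96386374e-04,
       -4.55923192e-04,  4.85500584e-04]), 'joint_efforts': array([-6.18937465e-04, -4.44847155e+01, -3.51352108e+01, -2.18968994e-04,
        8.76332080e-03,  1.92986090e-05]), 'eef_pos': array([0.19421044, 0.54094134, 0.40379593]), 'eef_rot': array([-3.19453948e-04,  1.71542452e-01,  9.85176339e-01, -8.16467351e-04]), 'wrist_force': array([ 0.17042893, -0.51456554, -1.1334329 ]), 'torque': array([ 0.05647748, -0.07810165,  0.00444672]), 'opening': 1.0014272091416039} 0.1547
scene {'camera_matrix': [[487.60980495588683, 0.0, 258.1642298155598], [0.0, 487.60980495588683, 185.54149199156208], [0.0, 0.0, 1.0]], 'view': [[-0.47291748589464666, 0.8809977630490831, -0.013856155224231975, 0.1889104878766731], [-0.6492404309849612, -0.33779289712726795, 0.681456397302739, 0.29888430837031665], [0.595681050822962, 0.33126862234880977, 0.7317275350412702, -1.7809800069550
[... 1451 characters left out ...]
.77)]
plug [([191.8, 216.3], 0.68)]
wrist {'camera_matrix': [[297.3186396354542, 0.0, 252.8380094114635], [0.0, 297.3186396354542, 190.20326689278565], [0.0, 0.0, 1.0]], 'tool_from_camera': [[-0.00011807071731620458, 0.9540749505938727, 0.2995679801123651, 0.0783570931469219], [0.9999999601444413, 0.00018947474901728496, -0.0002093094167587255, 0.00014201941122904405], [-0.0002564574392983198, 0.29956794345960336, -0.9540749349401033, 0.031007127923462496], [0.0, 0.0, 0.0, 1.0]], 'shot': 3}
stop [([139.4, 352.8], 0.74)]
stop_wing [([128.3, 364.3], 0.72), ([79.6, 378.4], 0.57)]
rail [([79.4, 380.2], 0.69)]
rail_top []
bracket_face []
bracket_post [([128.9, 365.3], 0.59)]
block []
plug []
1.35
```

View pics/scene0.png

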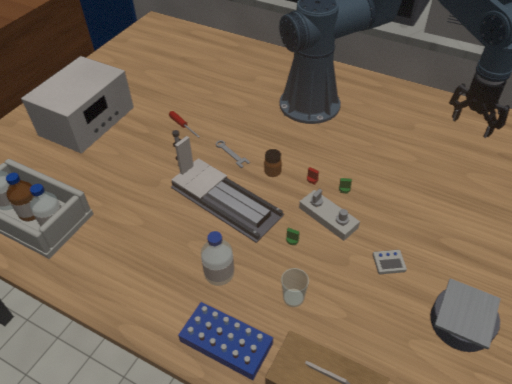

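View pics/top0.png

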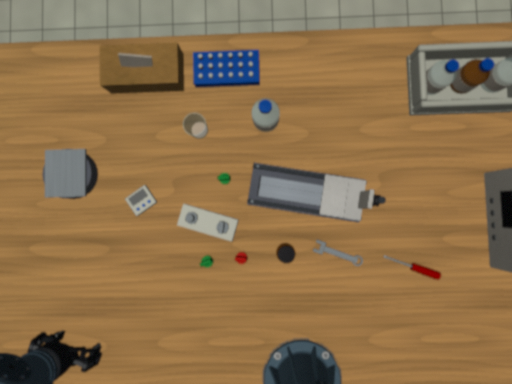

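View pics/wrist0.png

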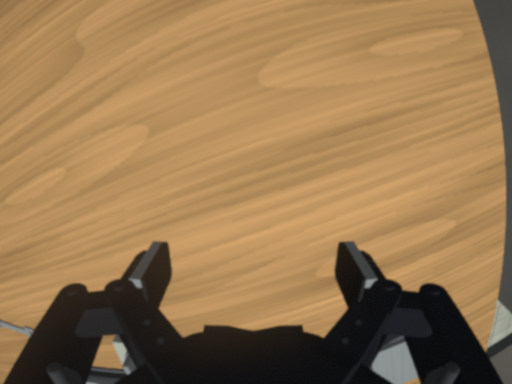

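```bash
python3 - <<'E'
import cv2
a=cv2.imread('pics/top0.png')[190:260,160:260]; b=cv2.imread('pics/scene0.png')[170:245,280:380]
c=cv2.imread('pics/top0.png')[150:235,230:390]
for n,i in (('ca',a),('cb',b),('cc',c)): cv2.imwrite(f'pics/{n}.png',cv2.resize(i,None,fx=5,fy=5,interpolation=cv2.INTER_CUBIC))
E
cat >> h.py <<'E'
def proj(p,X):
    V=np.array(p['view']);K=np.array(p['camera_matrix']);c=V[:3,:3]@X+V[:3,3];c=np.array([c[0],-c[1],-c[2]]);u=K@c;return u[:2]/u[2]
def onz(p,uv,z):
    V=np.array(p['view']);K=np.array(p['camera_matrix']);d=np.linalg.inv(K)@[uv[0],uv[1],1];d=np.array([d[0],-d[1],-d[2]])
    R=V[:3,:3];o=-R.T@V[:3,3];d=R.T@d;return o+d*(z-o[2])/d[2]
TOP={'camera_matrix':[[394.9085493839566,0,257.4645291021886],[0,394.9085493839566,186.1575424805115],[0,0,1]],'view':[[-0.025781066002468433, -0.9990965473288358, -0.033784992990612175, 0.12936539551712362], [0.9976367315721667, -0.02786715612082991, 0.06280424689256141, -0.5626626141948123], [-0.0636889979021564, -0.03208598954897044, 0.9974538589934286, -1.1606304607192328], [0.0, 0.0, 0.0, 1.0]]}
SC={'camera_matrix': [[487.60980495588683, 0.0, 258.1642298155598], [0.0, 487.60980495588683, 185.54149199156208], [0.0, 0.0, 1.0]], 'view': [[-0.47291748589464666, 0.8809977630490831, -0.013856155224231975, 0.1889104878766731], [-0.6492404309849612, -0.33779289712726795, 0.681456397302739, 0.29888430837031665], [0.595681050822962, 0.33126862234880977, 0.7317275350412702, -1.7809800069550856], [0.0, 0.0, 0.0, 1.0]]}
E
python3 - <<'E'
import sys; 
from h import *
for n,uv,z in [('a',(192,217),.06),('b',(222.5,227),.06),('block',(208,222),.03)]: print(n,onz(TOP,uv,z))
for n,uv in [('a',(318,196)),('b',(342,215))]: print(n,onz(SC,uv,.056))
print(ctrl.get_obs()['time_s'])
E
```

```text
a [0.47939157 0.30441291 0.06      ]
b [0.44847107 0.21657752 0.06      ]
block [0.46313517 0.2630285  0.03      ]
a [0.44954411 0.22256009 0.056     ]
b [0.48370333 0.30944    0.056     ]
1.35
```

View pics/ca.png

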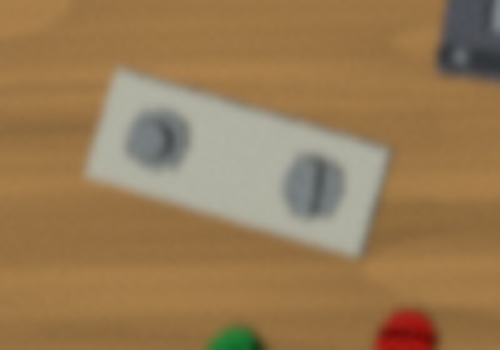

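View pics/cb.png

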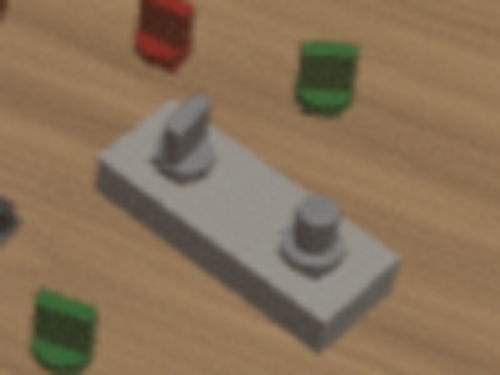

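View pics/cc.png

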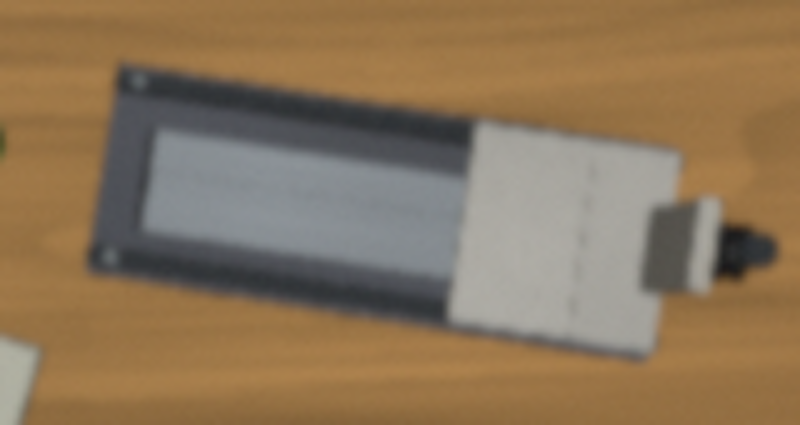

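```bash
cat >> h.py <<'E'
from scipy.spatial.transform import Rotation as Rn
def pose():
    o=ctrl.get_obs(); w,x,y,z=o['eef_rot']; return o['eef_pos'],Rn.from_quat([x,y,z,w]).as_matrix(),o
def tip(L=None):
    p,R,o=pose(); return p+R[:,2]*(ctrl.grip_point_offset if L is None else L)
def go(target,jaw):  # target grasp pt world, jaw angle deg (mod 180)
    p,R,o=pose(); a=np.degrees(np.arctan2(R[1,1],R[0,1])); d=(jaw-a+90)%180-90
    t=np.array(target)+[0,0,ctrl.grip_point_offset]
    print('offset',np.round(R.T@(t-p),4),'spin',round(-d,2),'or',round(-d+180*np.sign(d),1),'jaw now',round(a,2),'q6',o['q'][5].round(3))
def wproj(p,X,P,R):
    T=np.array(p['tool_from_camera']);K=np.array(p['camera_matrix']);c=T[:3,:3].T@(R.T@(np.array(X)-P)-T[:3,3]);c=np.array([c[0],-c[1],-c[2]])
    r=np.hypot(*c[:2]);th=np.arctan2(r,c[2]);return K[:2,2]+K[0,0]*th*c[:2]/r
def wonz(p,uv,z,P,R):
    T=np.array(p['tool_from_camera']);K=np.array(p['camera_matrix']);d=(np.array(uv,float)-K[:2,2])/K[0,0];th=np.hypot(*d)
    c=np.array([np.sin(th)*d[0]/th,-np.sin(th)*d[1]/th,-np.cos(th)]);d=R@(T[:3,:3]@c);o=P+R@T[:3,3];return o+d*(z-o[2])/d[2]
E
python3 - <<'E'
from h import *
print('stop',onz(TOP,(223,227),.072),onz(TOP,(222.5,227.5),.06))
f=lambda u,v,z:onz(TOP,(230+u/5,150+v/5),z)
A=f(120,65,.026);B=f(90,270,.026);C=f(478,120,.034);D=f(447,325,.034);E_=f(682,150,.034);F=f(650,357,.034)
for n,x in zip('ABCDEF',(A,B,C,D,E_,F)): print(n,x)
print(np.degrees(np.arctan2(*(A-C)[1::-1])), np.degrees(np.arctan2(*(A-B)[1::-1])),np.degrees(np.arctan2(*(C-D)[1::-1])),np.degrees(np.arctan2(*(C-E_)[1::-1])))
go([0.449,0.221,0.175],90)
E
```

```text
stop [0.44888221 0.21366974 0.072     ] [0.44703926 0.21660647 0.06      ]
A [0.63508764 0.12256852 0.026     ]
B [0.51328889 0.14347185 0.026     ]
C [ 0.59525845 -0.08766254  0.034     ]
D [ 0.47548362 -0.06523053  0.034     ]
E [ 0.57418332 -0.20584277  0.034     ]
F [ 0.45391423 -0.1821835   0.034     ]
79.27220921436063 -9.738339291089401 -10.607748224036616 79.88871193308242
offset [-0.3479 -0.2153  0.075 ] spin -19.75 or 160.2 jaw now 70.25 q6 -0.206
```

```bash
python3 -m handwheel '[{"offset":[-0.06,-0.037,0.01],"spin":-4,"grip":1},{"offset":[-0.12,-0.074,0.02],"spin":-8,"grip":1},{"offset":[-0.18,-0.11,0.035],"spin":-12,"grip":1},{"offset":[-0.24,-0.148,0.05],"spin":-16,"grip":1},{"offset":[-0.30,-0.185,0.065],"spin":-20,"grip":1},{"offset":[-0.348,-0.215,0.075],"spin":-20,"grip":1},{"offset":[-0.348,-0.215,0.075],"spin":-20,"grip":1},{"offset":[-0.348,-0.215,0.075],"spin":-20,"grip":1},{"offset":[-0.348,-0.215,0.075],"spin":-20,"grip":1}]'
python3 - <<'E'
from h import *
P,R,o=pose(); print(P,o['time_s'],o['wrist_force'])
p=snap('wrist','w1')
for t in ['stop','stop_wing','block']:
    for d in landmark_of(p,t): print(t,np.round(d['uv'],1),round(d['confidence'],2),wonz(p,d['uv'],{'stop':.016,'stop_wing':.056,'block':0}[t],P,R))
E
```

```text
time_s: 2.48
eef_pos: [0.449, 0.2214, 0.3297]
eef_rot: [-0.0, -0.002, 1.0, 0.0]
wrist_force: [0.6, 0.0, 0.1]
opening: 1.003
[0.44901494 0.22135924 0.32972884] 2.475 [0.61040502 0.03213393 0.09029918]
stop [256.1 179.6] 0.98 [0.44850753 0.2254534  0.016     ]
stop [301.6  74.7] 0.97 [0.34568925 0.26763306 0.016     ]
stop [241.5 289.5] 0.91 [0.58050126 0.2095375  0.016     ]
stop [197.5  86.2] 0.63 [0.35687343 0.16971479 0.016     ]
stop_wing [246.2 306.6] 0.96 [0.57340907 0.21580235 0.056     ]
stop_wing [251.8 189.1] 0.95 [0.4459487  0.22133115 0.056     ]
stop_wing [308.1  73.9] 0.92 [0.3483174  0.26650146 0.056     ]
stop_wing [192.4  82.5] 0.58 [0.3556003  0.17289017 0.056     ]
block [296.2 188. ] 0.66 [0.46188663 0.26817424 0.        ]
```

View pics/w1.png

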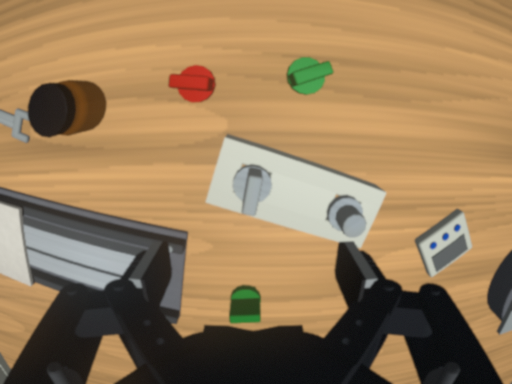

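Run:
```python
import cv2
a=cv2.imread('pics/w1.png')[145:225,200:290]; c=cv2.imread('pics/w1.png')[180:310,0:200]
cv2.imwrite('pics/w1a.png',cv2.resize(a,None,fx=7,fy=7,interpolation=cv2.INTER_CUBIC))
cv2.imwrite('pics/w1c.png',cv2.resize(c,None,fx=4,fy=4,interpolation=cv2.INTER_CUBIC))
```

```text
(no output)
```

View pics/w1a.png

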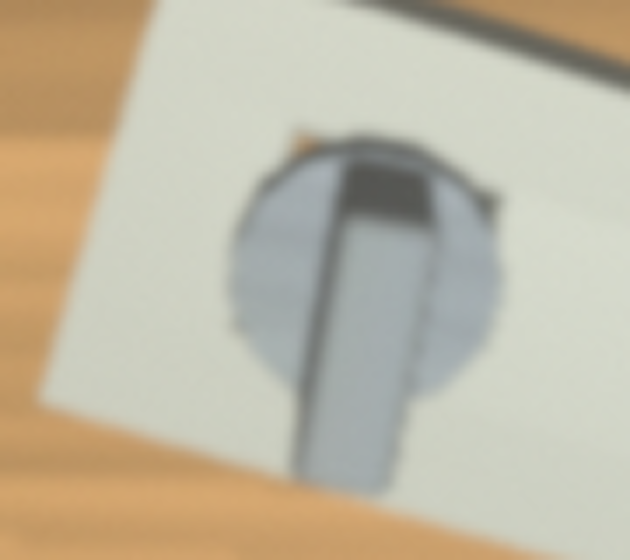

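View pics/w1c.png

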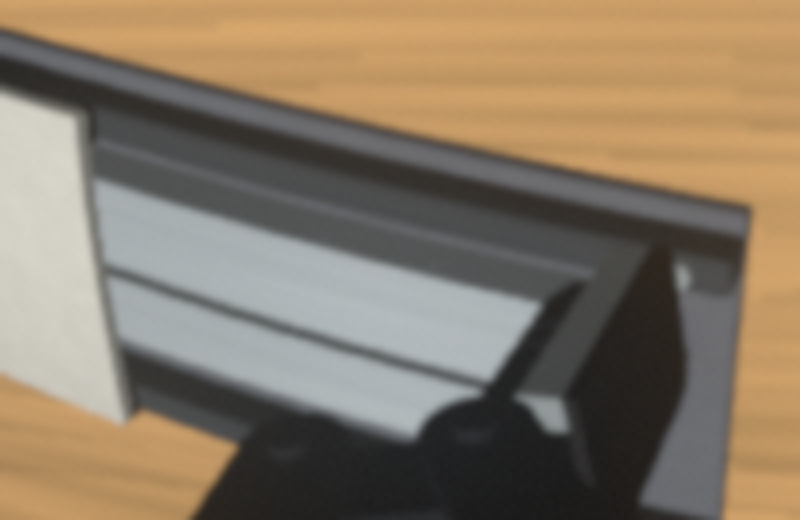

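Run:
```python
from h import *
P,R,o=pose()
import cv2
p={'camera_matrix':[[297.3186396354542, 0.0, 252.8380094114635], [0.0, 297.3186396354542, 190.20326689278565], [0.0, 0.0, 1.0]],'tool_from_camera': [[-0.00011807071731620458, 0.9540749505938727, 0.2995679801123651, 0.0783570931469219], [0.9999999601444413, 0.00018947474901728496, -0.0002093094167587255, 0.00014201941122904405], [-0.0002564574392983198, 0.29956794345960336, -0.9540749349401033, 0.031007127923462496], [0.0, 0.0, 0.0, 1.0]]}
import json; json.dump(p,open('wcam.json','w'))
q=[wonz(p,(200+u/7,145+v/7),.072,P,R) for u,v in ((345,213),(432,220),(388,490),(300,482))]
for x in q: print(x)
c=np.mean(q,0); print(c,'yaw',np.degrees(np.arctan2(*(q[3]-q[0])[1::-1])),np.degrees(np.arctan2(*(q[2]-q[1])[1::-1])))
for u,v in ((235,275),(500,280),(365,137)): print(wonz(p,(200+u/7,145+v/7),.040,P,R))
go([c[0],c[1],.062],90)
```

```text
[0.42941893 0.21949549 0.072     ]
[0.4301746  0.22930799 0.072     ]
[0.46301014 0.22463071 0.072     ]
[0.46206084 0.21427987 0.072     ]
[0.44616613 0.22192851 0.072     ] yaw -9.0781468987753 -8.107004416732764
[0.44614123 0.20490559 0.04      ]
[0.44661773 0.23931749 0.04      ]
[0.42773975 0.22168213 0.04      ]
offset [ 0.0025 -0.0002  0.1133] spin 0.35 or -179.7 jaw now 90.35 q6 -1.355
```

```bash
python3 -m handwheel '[{"offset":[0.002,0,0.03],"spin":9,"grip":1},{"offset":[0.0025,0,0.06],"spin":9,"grip":1},{"offset":[0.0025,0,0.09],"spin":9,"grip":1},{"offset":[0.0025,0,0.113],"spin":9,"grip":1},{"offset":[0.0025,0,0.113],"spin":9,"grip":1}]'
python3 -m handwheel '[{"offset":[0,0,0],"spin":0,"grip":0.5},{"offset":[0,0,0],"spin":0,"grip":0.3},{"offset":[0,0,0],"spin":0,"grip":0},{"offset":[0,0,0],"spin":0,"grip":0},{"offset":[0,0,0],"spin":0,"grip":0},{"offset":[0,0,0],"spin":0,"grip":0},{"offset":[0,0,0],"spin":0,"grip":0},{"offset":[0,0,0],"spin":0,"grip":0}]'
python3 - <<'E'
from h import *
p=snap('wrist','w2')
print(tip())
E
```

```text
time_s: 3.3
eef_pos: [0.4454, 0.2217, 0.2153]
eef_rot: [-0.002, 0.076, 0.997, -0.001]
wrist_force: [-0.1, 0.1, 0.7]
opening: 1.001
time_s: 4.3
eef_pos: [0.447, 0.2213, 0.2173]
eef_rot: [0.0, 0.076, 0.997, 0.0]
wrist_force: [-1.4, -0.5, 5.8]
opening: 0.132
[0.4471044  0.22127038 0.06259025]
```

View pics/w2.png

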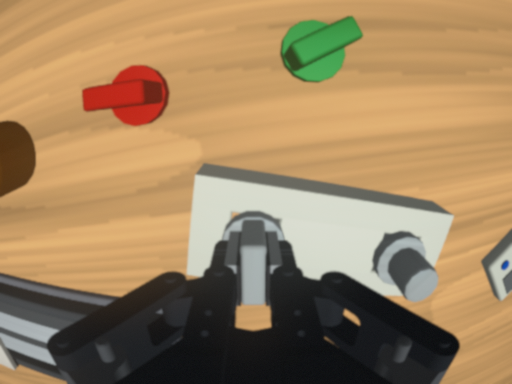

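```bash
python3 -m handwheel '[{"offset":[0,0,-0.02],"spin":0,"grip":0},{"offset":[0,0,-0.05],"spin":0,"grip":0},{"offset":[0,0,-0.085],"spin":0,"grip":0},{"offset":[0,0,-0.085],"spin":0,"grip":0}]'
python3 - <<'E'
from h import *
go([.544,-.027,.130],-10)
print(ctrl.get_obs()['wrist_force'],ctrl.get_obs()['opening'])
E
```

```text
time_s: 4.85
eef_pos: [0.4478, 0.2214, 0.3041]
eef_rot: [0.003, 0.076, 0.997, 0.001]
wrist_force: [0.1, -0.1, -1.4]
opening: 0.124
offset [-0.1328 -0.2309  0.0197] spin -88.76 or 91.2 jaw now 81.24 q6 -1.197
[ 0.08122583 -0.12797985 -1.3625502 ] 0.12431767136149299
```

```bash
python3 -m handwheel '[{"offset":[-0.015,-0.025,0],"spin":10,"grip":0},{"offset":[-0.03,-0.05,0],"spin":20,"grip":0},{"offset":[-0.045,-0.075,0],"spin":30,"grip":0},{"offset":[-0.06,-0.105,0],"spin":40,"grip":0},{"offset":[-0.075,-0.13,0],"spin":50,"grip":0},{"offset":[-0.09,-0.155,0],"spin":60,"grip":0},{"offset":[-0.105,-0.18,0],"spin":70,"grip":0},{"offset":[-0.12,-0.205,0.01],"spin":80,"grip":0},{"offset":[-0.133,-0.231,0.02],"spin":90,"grip":0},{"offset":[-0.133,-0.231,0.02],"spin":91.2,"grip":0},{"offset":[-0.133,-0.231,0.02],"spin":91.2,"grip":0},{"offset":[-0.133,-0.231,0.02],"spin":91.2,"grip":0}]'
python3 - <<'E'
from h import *
P,R,o=pose();p=snap('wrist','w3');print(tip(),P.tolist(),o['eef_rot'].tolist(),o['q'][5])
go([.544,-.027,.130],-10)
for t in ['rail_top','bracket_face','stop']:
    for d in landmark_of(p,t): print(t,np.round(d['uv'],1),round(d['confidence'],2),wonz(p,d['uv'],{'stop':.08,'rail_top':.028,'bracket_face':.032}[t],P,R))
E
```

```text
time_s: 6.35
eef_pos: [0.5427, -0.0265, 0.2815]
eef_rot: [-0.0, 0.765, 0.644, -0.0]
wrist_force: [0.8, 0.8, -2.2]
opening: 0.129
[ 0.54275704 -0.02649965  0.12700867] [0.5426698506545696, -0.02651771824659111, 0.28150119457433387] [-0.000252372902879561, 0.7650715746279327, 0.6439451982114014, -6.0866513121698224e-05] -0.09601590715788202
offset [-0.0003  0.0013 -0.003 ] spin 0.16 or -179.8 jaw now -9.84 q6 -0.096
rail_top [257.1 200.9] 0.73 [ 0.54387378 -0.02837294  0.028     ]
stop [257.3 228.6] 0.72 [ 0.54325836 -0.0284561   0.08      ]
stop [36.5 39.3] 0.57 [0.4179648  0.12834695 0.08      ]
```

View pics/w3.png

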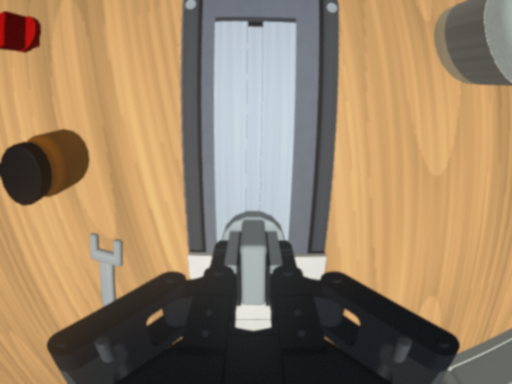

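Run:
```python
import cv2
a=cv2.imread('pics/w3.png')[0:150,180:340]; c=cv2.imread('pics/w3.png')[190:290,180:340]
cv2.imwrite('pics/w3a.png',cv2.resize(a,None,fx=5,fy=4,interpolation=cv2.INTER_CUBIC))
cv2.imwrite('pics/w3c.png',cv2.resize(c,None,fx=5,fy=5,interpolation=cv2.INTER_CUBIC))
```

```text
(no output)
```

View pics/w3a.png

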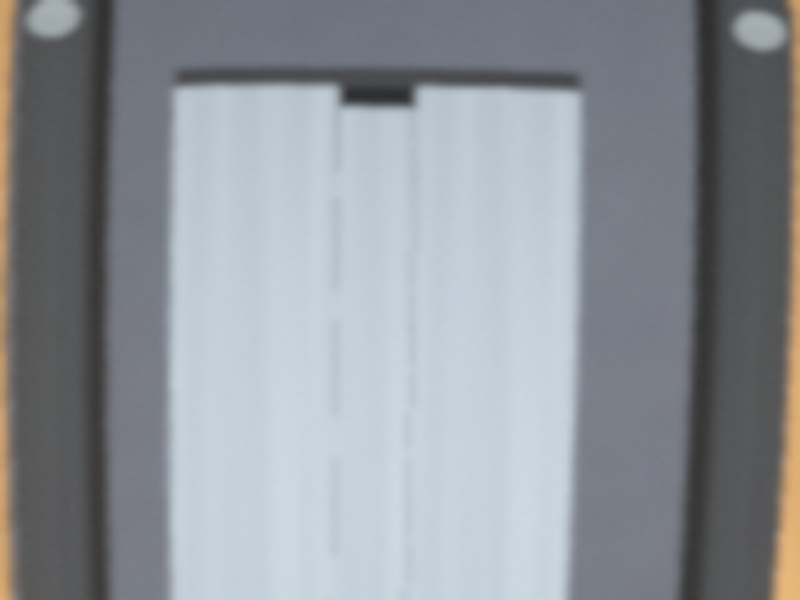

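View pics/w3c.png

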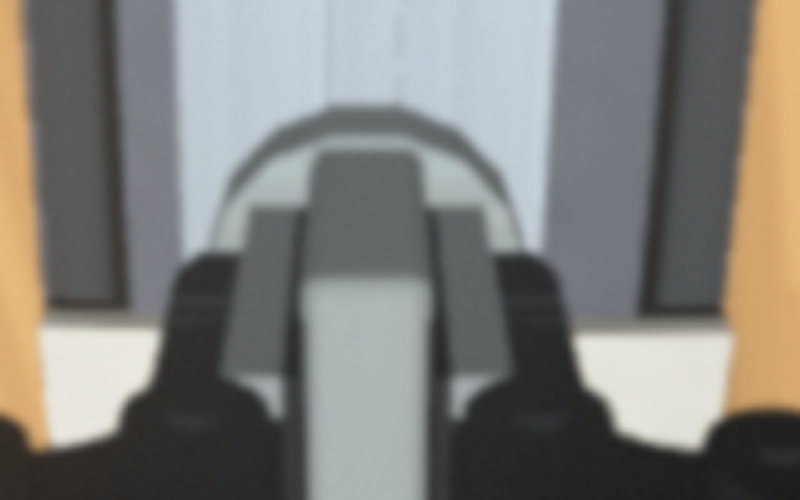

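```bash
cat > m3.py <<'E'
from h import *
import json
p=json.load(open('wcam.json'))
P=np.array([0.5426698506545696, -0.02651771824659111, 0.28150119457433387]);w,x,y,z=[-0.000252372902879561, 0.7650715746279327, 0.6439451982114014, -6.0866513121698224e-05]
R=Rn.from_quat([x,y,z,w]).as_matrix()
a=np.radians(-10+.0)
def rf(X,a=a): # rail frame rel to TCP axis
    d=(X-P)[:2]; v=np.array([np.cos(a),np.sin(a)]);u=np.array([-v[1],v[0]]); return np.round([d@v*1e3,d@u*1e3],2)
for n,uv,z in [('slotL',(248.2,22),.028),('slotR',(262.8,22),.028),('slotL',(247.2,140),.028),('slotR',(261,140),.028),('slotL',(245.6,195),.028),('slotR',(260,195),.028),
 ('barL',(214.6,22),.028),('barR',(296,22),.028),('barL',(213.6,140),.028),('barR',(294,140),.028),
 ('faceL',(195,255.8),.032),('faceR',(320,256.2),.032),
 ('wingtopL',(241,246),.1366),('wingtopR',(266.4,246),.1366),('collL',(223,238),.1046),('collR',(284.5,238),.1046),('colltop',(253,216.5),.1046),('collbot',(253,211.3),.0946)]:
    X=wonz(p,uv,z,P,R); print(n,X.round(4),rf(X))
E
python3 m3.py
```

```text
slotL [0.563 0.11  0.028] [ -3.73 137.97]
slotR [0.5735 0.1082 0.028 ] [  6.99 138.04]
slotL [0.5468 0.0216 0.028 ] [-4.31 48.1 ]
slotR [0.557  0.0198 0.028 ] [ 6.07 48.13]
slotL [ 0.5379 -0.021   0.028 ] [-5.65  4.57]
slotR [ 0.5491 -0.023   0.028 ] [5.71 4.61]
barL [0.5386 0.1149 0.028 ] [-28.55 138.59]
barR [0.5979 0.1048 0.028 ] [ 31.57 138.96]
barL [0.5218 0.0262 0.028 ] [-29.73  48.24]
barR [0.5817 0.0158 0.028 ] [31.06 48.44]
faceL [ 0.4857 -0.0663  0.032 ] [-49.19 -49.06]
faceR [ 0.5911 -0.0853  0.032 ] [ 57.91 -49.43]
wingtopL [ 0.5407 -0.0086  0.1366] [-5.07 17.33]
wingtopR [ 0.5515 -0.0104  0.1366] [ 5.91 17.36]
collL [ 0.5275 -0.0187  0.1046] [-16.3    5.06]
collR [ 0.5607 -0.0245  0.1046] [17.45  5.15]
colltop [ 0.5459 -0.0088  0.1046] [ 0.12 17.97]
collbot [ 0.5457 -0.0098  0.0946] [ 0.13 17.  ]
```

```bash
python3 -m handwheel '[{"offset":[-0.009,-0.0005,0.015],"spin":0.7,"grip":0},{"offset":[-0.017,-0.0005,0.03],"spin":0.7,"grip":0},{"offset":[-0.017,-0.0005,0.042],"spin":0.7,"grip":0},{"offset":[-0.017,-0.0005,0.042],"spin":0.7,"grip":0},{"offset":[-0.017,-0.0005,0.042],"spin":0.7,"grip":0}]'
python3 - <<'E'
from h import *
P,R,o=pose();p=snap('wrist','w4');print(tip(),P.tolist(),o['eef_rot'].tolist(),o['wrist_force'])
snap('scene','s4')
i=cv2.imread('pics/w4.png')[90:290,150:350]
cv2.imwrite('pics/w4c.png',cv2.resize(i,None,fx=3,fy=3,interpolation=cv2.INTER_CUBIC))
i=cv2.imread('pics/s4.png')[140:260,150:310]
cv2.imwrite('pics/s4c.png',cv2.resize(i,None,fx=5,fy=5,interpolation=cv2.INTER_CUBIC))
E
```

```text
time_s: 7.18
eef_pos: [0.5397, -0.044, 0.2397]
eef_rot: [-0.0, 0.77, 0.638, 0.0]
wrist_force: [0.0, 0.6, -0.5]
opening: 0.131
[ 0.53996717 -0.04401386  0.08533135] [0.539699385899883, -0.04399727576489124, 0.23966956809084308] [-3.21033134924661e-05, 0.7697061431128556, 0.6383983490792818, 1.0796156027964826e-05] [ 2.56387067e-04  5.67934379e-01 -4.93364706e-01]
```

View pics/w4c.png

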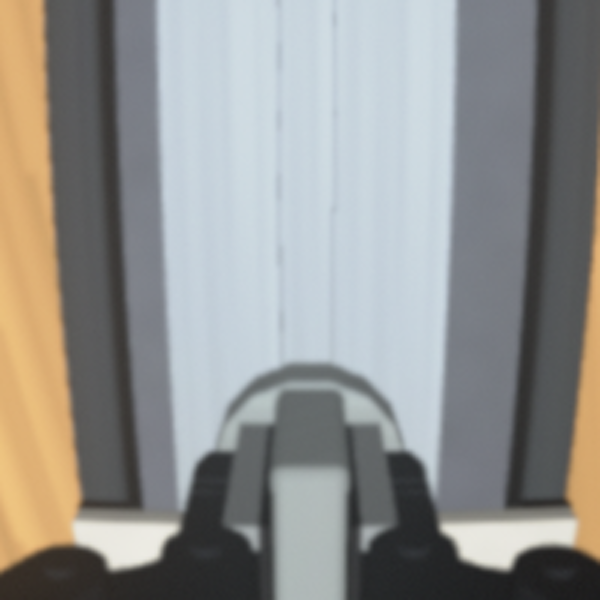

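View pics/s4c.png

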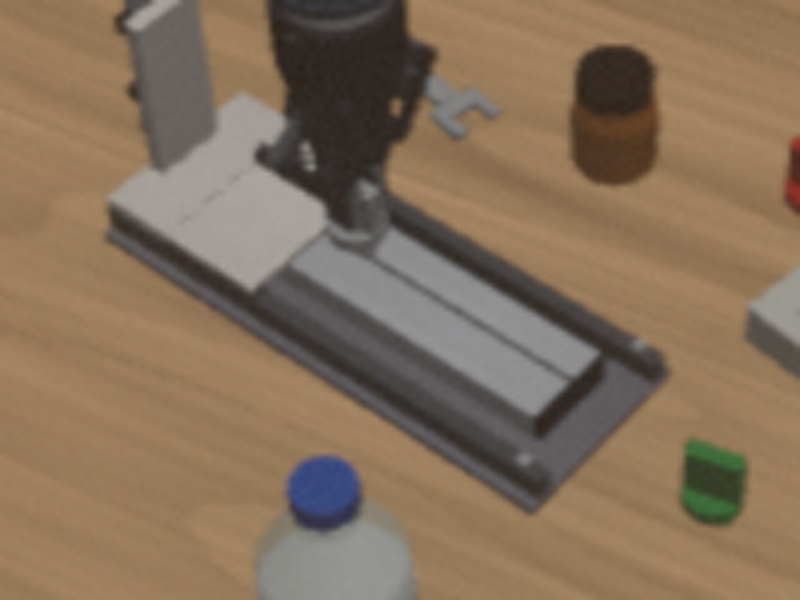

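```bash
cat > m4.py <<'E'
from h import *
import json
p=json.load(open('wcam.json'))
P=np.array([0.539699385899883, -0.04399727576489124, 0.23966956809084308]);w,x,y,z=[0,0.7697061431128556, 0.6383983490792818, 0]
R=Rn.from_quat([x,y,z,w]).as_matrix()
a=np.radians(-10.6)
def rf(X):
    d=(X-P)[:2]; v=np.array([np.cos(a),np.sin(a)]);u=np.array([-v[1],v[0]]); return np.round([d@v*1e3,d@u*1e3],2)
go([0,0,0],-10.6)
f=lambda u,v:(150+u/3,90+v/3)
for n,uv,z in [('slotL',f(277,20),.028),('slotR',f(335,20),.028),('slotL',f(281,320),.028),('slotR',f(332,320),.028),
 ('barL',f(158,20),.028),('barR',f(456,20),.028),('barL',f(174,400),.028),('barR',f(443,400),.028),
 ('faceL',f(100,520),.032),('faceR',f(550,520),.032),
 ('wingtopL',f(272,467),.0947),('wingtopR',f(348,467),.0947),('collL',f(218,440),.0627),('collR',f(405,440),.0627),('colltop',f(310,386),.0627),('collbot',f(310,363),.0527)]:
    X=wonz(p,uv,z,P,R); print(n,X.round(4),rf(X))
E
python3 m4.py
```

```text
offset [-0.0564 -0.5388  0.085 ] spin -0.04 or 180.0 jaw now -10.64 q6 -0.115
slotL [0.5486 0.036  0.028 ] [-6.02 80.26]
slotR [0.5599 0.0339 0.028 ] [ 5.54 80.24]
slotL [ 0.5373 -0.026   0.028 ] [-5.69 17.29]
slotR [ 0.548 -0.028  0.028] [ 5.22 17.28]
barL [0.5251 0.0409 0.028 ] [-29.99  80.8 ]
barR [0.5839 0.0298 0.028 ] [29.91 80.71]
barL [ 0.5101 -0.04    0.028 ] [-29.78  -1.53]
barR [ 0.569  -0.0511  0.028 ] [30.13 -1.6 ]
faceL [ 0.486  -0.0655  0.032 ] [-48.81 -31.05]
faceR [ 0.5902 -0.0856  0.032 ] [ 57.26 -31.57]
wingtopL [ 0.5379 -0.0259  0.0947] [-5.08 17.45]
wingtopR [ 0.5487 -0.0279  0.0947] [ 5.87 17.43]
collL [ 0.5247 -0.0352  0.0627] [-16.35   5.87]
collR [ 0.5583 -0.0416  0.0627] [17.8   5.81]
colltop [ 0.5432 -0.0277  0.0627] [ 0.45 16.65]
collbot [ 0.5433 -0.0273  0.0527] [ 0.47 17.11]
```

```bash
python3 -m handwheel '[{"offset":[0,-0.0004,0.004],"spin":0,"grip":0},{"offset":[0,-0.0004,0.008],"spin":0,"grip":0},{"offset":[0,-0.0004,0.010],"spin":0,"grip":0},{"offset":[0,-0.0004,0.011],"spin":0,"grip":0},{"offset":[0,-0.0004,0.012],"spin":0,"grip":0},{"offset":[0,-0.0004,0.013],"spin":0,"grip":0},{"offset":[0,-0.0004,0.013],"spin":0,"grip":0}]'
```

```text
time_s: 8.15
eef_pos: [0.5391, -0.0439, 0.2266]
eef_rot: [-0.0, 0.77, 0.638, -0.0]
wrist_force: [0.4, 0.9, -1.4]
opening: 0.127
```

```bash
python3 -m handwheel '[{"offset":[0,0,0.001],"spin":0,"grip":0},{"offset":[0,0,0.002],"spin":0,"grip":0},{"offset":[0,0,0.003],"spin":0,"grip":0},{"offset":[0,0,0.004],"spin":0,"grip":0},{"offset":[0,0,0.004],"spin":0,"grip":0}]'
```

```text
time_s: 8.78
eef_pos: [0.5391, -0.0439, 0.2226]
eef_rot: [-0.0, 0.77, 0.638, -0.0]
wrist_force: [-0.2, 0.2, -0.4]
opening: 0.128
```

```bash
python3 -m handwheel '[{"offset":[0,0,0.0015],"spin":0,"grip":0},{"offset":[0,0,0.003],"spin":0,"grip":0},{"offset":[0,0,0.0045],"spin":0,"grip":0},{"offset":[0,0,0.0055],"spin":0,"grip":0},{"offset":[0,0,0.0065],"spin":0,"grip":0},{"offset":[0,0,0.0065],"spin":0,"grip":0}]'
```

```text
time_s: 9.52
eef_pos: [0.5391, -0.0439, 0.2161]
eef_rot: [-0.0, 0.77, 0.638, -0.0]
wrist_force: [-1.0, 0.2, -1.4]
opening: 0.131
```

```bash
python3 -m handwheel '[{"offset":[0,0,0.0005],"spin":0,"grip":0},{"offset":[0,0,0.001],"spin":0,"grip":0},{"offset":[0,0,0.001],"spin":0,"grip":0}]'
```

```text
time_s: 9.9
eef_pos: [0.5392, -0.044, 0.2153]
eef_rot: [0.0, 0.77, 0.638, 0.0]
wrist_force: [-1.0, -0.0, -0.1]
opening: 0.128
```

```bash
python3 -m handwheel '[{"offset":[0,0,0.0005],"spin":0,"grip":0},{"offset":[0,0,0.001],"spin":0,"grip":0},{"offset":[0,0,0.001],"spin":0,"grip":0}]'
```

```text
time_s: 10.28
eef_pos: [0.5393, -0.0439, 0.2153]
eef_rot: [0.0, 0.77, 0.638, -0.0]
wrist_force: [-4.2, 1.6, 9.8]
opening: 0.129
```

```bash
python3 -m handwheel '[{"offset":[0,0,0.0005],"spin":0,"grip":0},{"offset":[0,0,0.001],"spin":0,"grip":0},{"offset":[0,0,0.001],"spin":0,"grip":0}]'
```

```text
time_s: 10.65
eef_pos: [0.5394, -0.0439, 0.2153]
eef_rot: [0.0, 0.77, 0.639, -0.0]
wrist_force: [-8.4, 2.0, 19.2]
opening: 0.127
```

```bash
python3 -m handwheel '[{"offset":[0,0,-0.0015],"spin":0,"grip":0},{"offset":[0,0,-0.0015],"spin":0,"grip":0}]'
python3 - <<'E'
from h import *
P,R,o=pose();p=snap('wrist','w5');print(tip(),P.tolist(),o['eef_rot'].tolist(),o['wrist_force'])
s=snap('scene','s5')
i=cv2.imread('pics/w5.png')[90:290,150:350]
cv2.imwrite('pics/w5c.png',cv2.resize(i,None,fx=3,fy=3,interpolation=cv2.INTER_CUBIC))
i=cv2.imread('pics/s5.png')[140:260,150:310]
cv2.imwrite('pics/s5c.png',cv2.resize(i,None,fx=5,fy=5,interpolation=cv2.INTER_CUBIC))
E
```

```text
time_s: 10.9
eef_pos: [0.5394, -0.044, 0.2153]
eef_rot: [0.0, 0.77, 0.638, 0.0]
wrist_force: [-2.5, -0.1, 6.8]
opening: 0.13
[ 0.53950882 -0.04401864  0.06060412] [0.539394710126646, -0.043986017316942336, 0.21529992277492008] [0.00031197364510474556, 0.7696959366214466, 0.6384105468309337, 0.00020375452637145944] [-2.50060739 -0.09815039  6.84524513]
```

View pics/w5c.png

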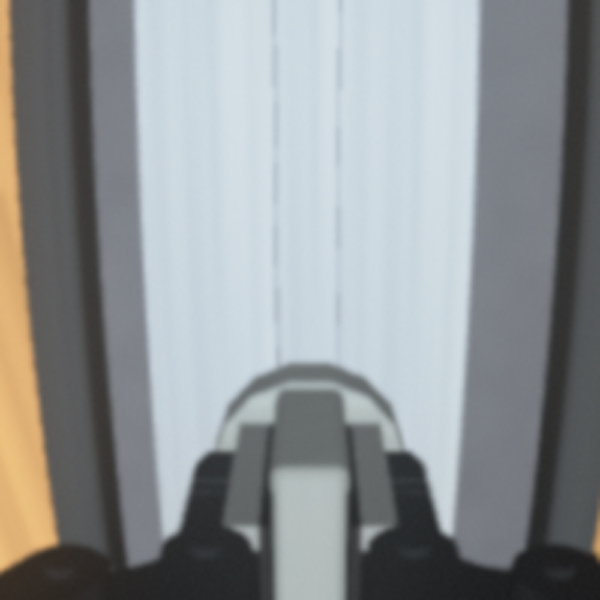

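View pics/s5c.png

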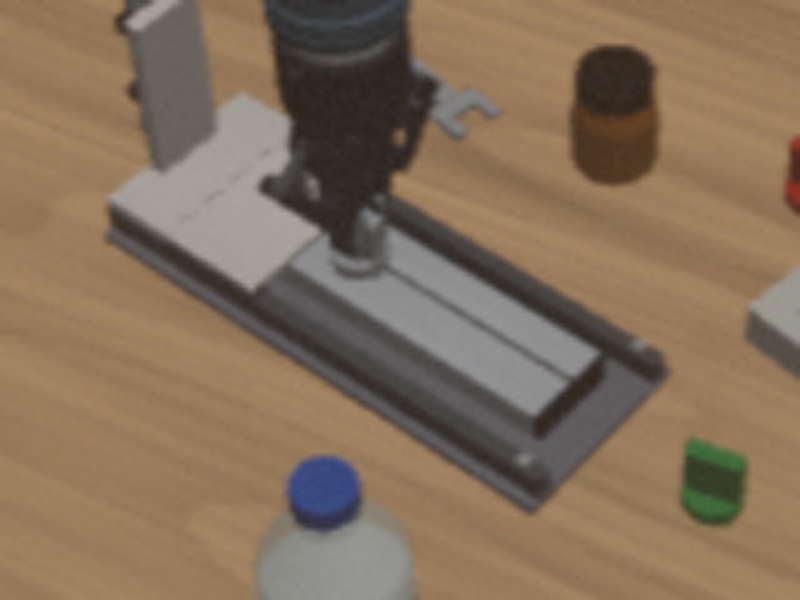

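```bash
python3 -m handwheel '[{"offset":[-0.0015,0,-0.0003],"spin":0,"grip":0},{"offset":[-0.003,0,-0.0003],"spin":0,"grip":0},{"offset":[-0.0045,0,-0.0003],"spin":0,"grip":0},{"offset":[-0.006,0,-0.0003],"spin":0,"grip":0},{"offset":[-0.0075,0,-0.0003],"spin":0,"grip":0},{"offset":[-0.009,0,-0.0003],"spin":0,"grip":0},{"offset":[-0.010,0,-0.0003],"spin":0,"grip":0}]'
```

```text
time_s: 11.88
eef_pos: [0.5376, -0.0537, 0.2153]
eef_rot: [0.0, 0.77, 0.638, 0.0]
wrist_force: [-0.1, 4.1, 5.6]
opening: 0.13
```

```bash
python3 -m handwheel '[{"offset":[-0.0005,0,0],"spin":0,"grip":0},{"offset":[-0.001,0,0],"spin":0,"grip":0},{"offset":[-0.001,0,0],"spin":0,"grip":0}]'
```

```text
time_s: 12.25
eef_pos: [0.5374, -0.0547, 0.2153]
eef_rot: [0.0, 0.77, 0.638, 0.0]
wrist_force: [0.7, 3.4, 4.7]
opening: 0.128
```

```bash
python3 -m handwheel '[{"offset":[-0.0005,0,-0.0001],"spin":0,"grip":0},{"offset":[-0.0008,0,-0.0002],"spin":0,"grip":0},{"offset":[-0.0008,0,-0.0002],"spin":0,"grip":0}]'
```

```text
time_s: 12.62
eef_pos: [0.5373, -0.0552, 0.2153]
eef_rot: [-0.0, 0.77, 0.638, 0.001]
wrist_force: [2.0, 5.3, 4.3]
opening: 0.131
```

```bash
python3 -m handwheel '[{"offset":[-0.0003,0,0],"spin":0,"grip":0},{"offset":[-0.0006,0,0],"spin":0,"grip":0},{"offset":[-0.0006,0,0],"spin":0,"grip":0}]'
```

```text
time_s: 13.0
eef_pos: [0.5372, -0.0554, 0.2153]
eef_rot: [-0.0, 0.77, 0.638, 0.001]
wrist_force: [2.4, 7.9, 3.8]
opening: 0.129
```

Run:
```python
from h import *
P,R,o=pose();s=snap('scene','s6');t=snap('top','t6');print(P,o['wrist_force'])
i=cv2.imread('pics/s6.png')[140:220,150:250]
j=cv2.imread('pics/t6.png')[150:235,250:350]
cv2.imwrite('pics/c6.png',np.hstack([cv2.resize(i,(400,340),interpolation=cv2.INTER_CUBIC),cv2.resize(j,(400,340),interpolation=cv2.INTER_CUBIC)]))
```

```text
[ 0.53723112 -0.05536878  0.2153339 ] [2.38956421 7.89632331 3.83768263]
```

View pics/c6.png

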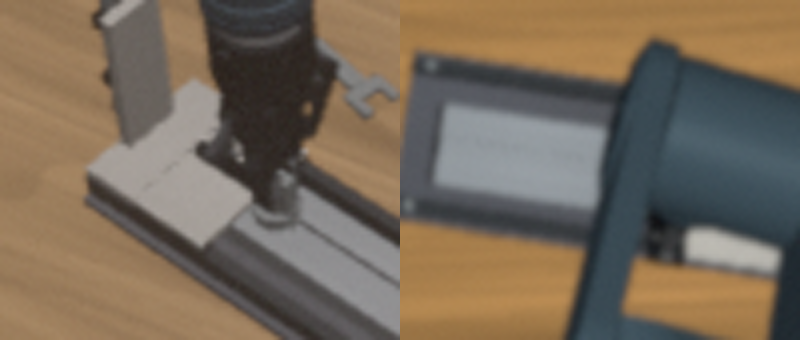

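```bash
python3 -m handwheel '[{"offset":[0.0003,0,-0.0001],"spin":5,"grip":0},{"offset":[0.0003,0,-0.0001],"spin":12,"grip":0},{"offset":[0.0003,0,-0.0001],"spin":19,"grip":0},{"offset":[0.0003,0,-0.0001],"spin":26,"grip":0},{"offset":[0.0003,0,-0.0001],"spin":30,"grip":0},{"offset":[0.0003,0,-0.0001],"spin":30,"grip":0}]'
```

```text
time_s: 13.85
eef_pos: [0.5376, -0.0555, 0.2154]
eef_rot: [0.0, 0.909, 0.417, 0.001]
wrist_force: [4.8, 5.3, 0.1]
opening: 0.128
```

```bash
python3 -m handwheel '[{"offset":[0,0,0.0003],"spin":7,"grip":0},{"offset":[0,0,0.0004],"spin":14,"grip":0},{"offset":[0,0,0.0004],"spin":21,"grip":0},{"offset":[0,0,0.0004],"spin":28,"grip":0},{"offset":[0,0,0.0004],"spin":35,"grip":0},{"offset":[0,0,0.0004],"spin":40,"grip":0},{"offset":[0,0,0.0004],"spin":40,"grip":0}]'
```

```text
time_s: 14.72
eef_pos: [0.5376, -0.0561, 0.2153]
eef_rot: [0.0, 0.997, 0.082, 0.001]
wrist_force: [3.2, 2.0, 3.3]
opening: 0.126
```

```bash
python3 -m handwheel '[{"offset":[0,0,0],"spin":7,"grip":0},{"offset":[0,0,0],"spin":14,"grip":0},{"offset":[0,0,0],"spin":20,"grip":0},{"offset":[0,0,0],"spin":20,"grip":0},{"offset":[0,0,0],"spin":20,"grip":0}]'
python3 - <<'E'
from h import *
go([0,0,0],-100.6); print(tip(),ctrl.get_obs()['torque'])
E
```

```text
time_s: 15.35
eef_pos: [0.5372, -0.0564, 0.2153]
eef_rot: [0.001, 0.996, -0.092, 0.0]
wrist_force: [1.4, -0.2, 4.7]
opening: 0.131
offset [-0.5385  0.0427  0.0601] spin 0.06 or -179.9 jaw now -100.54 q6 1.431
[ 0.53728223 -0.05663802  0.0606086 ] [-0.01960182 -0.13930616 -0.07547208]
```

```bash
python3 -m handwheel '[{"offset":[0,0.0004,-0.0001],"spin":0,"grip":0},{"offset":[0,0.0005,-0.0001],"spin":0,"grip":0},{"offset":[0,0.0005,-0.0001],"spin":0,"grip":0}]'
```

```text
time_s: 15.72
eef_pos: [0.5371, -0.0566, 0.2153]
eef_rot: [0.0, 0.996, -0.092, 0.001]
wrist_force: [1.6, 1.8, 5.0]
opening: 0.13
```

```bash
python3 -m handwheel '[{"offset":[0,0.0004,0],"spin":0,"grip":0},{"offset":[0,0.0005,0],"spin":0,"grip":0},{"offset":[0,0.0005,0],"spin":0,"grip":0}]'
```

```text
time_s: 16.1
eef_pos: [0.5371, -0.0568, 0.2153]
eef_rot: [-0.0, 0.996, -0.092, 0.001]
wrist_force: [3.2, 1.6, 4.8]
opening: 0.131
```

Run:
```python
from h import *
P,R,o=pose();p=snap('wrist','w7');s=snap('scene','s7');print(P,o['wrist_force'])
i=cv2.imread('pics/s7.png')[140:220,150:250]
j=cv2.imread('pics/w7.png')
cv2.imwrite('pics/c7.png',np.hstack([cv2.resize(i,(400,340),interpolation=cv2.INTER_CUBIC),cv2.resize(j[180:350,160:360],(400,340),interpolation=cv2.INTER_CUBIC)]))
for t in ['bracket_face','bracket_post','stop']:
    for q in (p,s):
        for d in landmark_of(q,t): print(t,np.round(d['uv'],1),round(d['confidence'],2))
```

```text
[ 0.53707656 -0.056757    0.21532275] [3.16237891 1.58829245 4.82102433]
bracket_face [279.2 234. ] 0.7
bracket_face [213.9 187.1] 0.77
bracket_post [180.9 142. ] 0.8
stop [255.6 229.3] 0.85
stop [250.4 260.1] 0.49
stop [ 39.2 376. ] 0.48
stop [340.7 190.8] 0.71
stop [290.8 242.2] 0.61
stop [220.9 191.3] 0.48
stop [312.8 183.3] 0.44
```

View pics/c7.png

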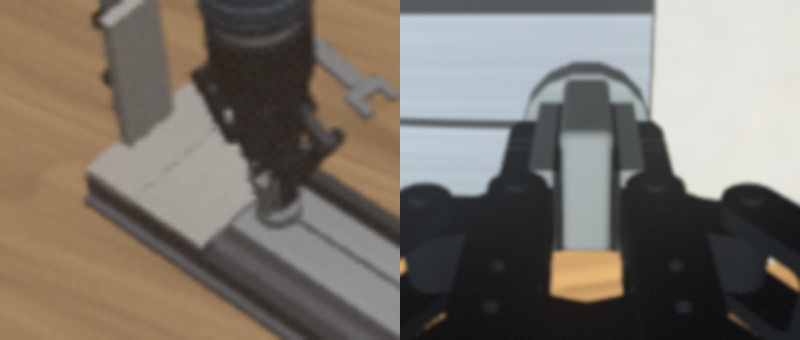

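View pics/w7.png

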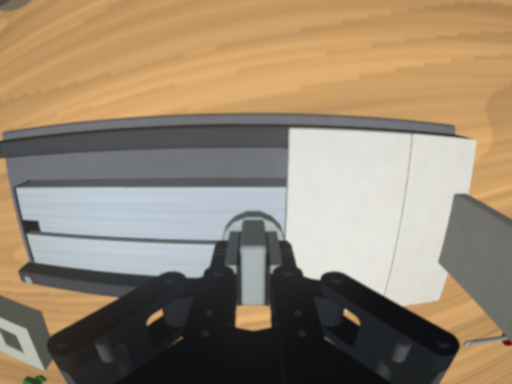

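Run:
```python
import cv2,numpy as np
j=cv2.imread('pics/w7.png')[170:260,210:310]
cv2.imwrite('pics/c7b.png',cv2.resize(j,None,fx=6,fy=6,interpolation=cv2.INTER_CUBIC))
```

```text
(no output)
```

View pics/c7b.png

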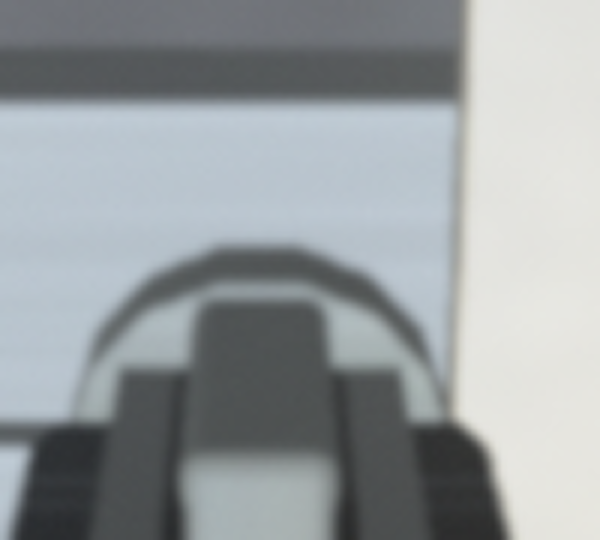

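Run:
```python
from h import *
import json
p=json.load(open('wcam.json'));P,R,o=pose()
f=lambda u,v:(210+u/6,170+v/6)
def T(uv,z):
    X=wonz(p,uv,z,P,R); return np.round(R.T@(X-P)*1e3,2)[:2]
for n,a in [('collarL',(75,415)),('collarR',(447,415)),('collarL',(100,365)),('collarR',(428,365)),('top',(260,284))]: print(n,T(f(*a),.038))
for z in (.029,.0325,.036):
    print(z,[T(f(*a),z) for a in ((467,20),(464,100),(459,300),(455,410))])
for n,a in [('wL',(180,458)),('wR',(340,458))]: print(n,T(f(*a),.070))
```

```text
collarL [  4.13 -16.55]
collarR [ 4.12 17.63]
collarL [  9.25 -14.06]
collarR [ 9.24 15.68]
top [17.27  0.44]
0.029 [array([39.15, 19.11]), array([31.61, 19.08]), array([11.79, 19.35]), array([ 0.09, 19.47])]
0.0325 [array([40.03, 18.68]), array([32.67, 18.65]), array([13.29, 18.92]), array([ 1.86, 19.03])]
0.036 [array([40.91, 18.26]), array([33.72, 18.23]), array([14.79, 18.49]), array([ 3.62, 18.6 ])]
wL [16.92 -5.41]
wR [16.91  6.17]
```

```bash
python3 -m handwheel '[{"offset":[0,0.0003,0],"spin":0,"grip":0},{"offset":[0,0.0005,0],"spin":0,"grip":0},{"offset":[0,0.0005,0],"spin":0,"grip":0}]'
```

```text
time_s: 16.88
eef_pos: [0.537, -0.0569, 0.2153]
eef_rot: [-0.0, 0.996, -0.092, 0.001]
wrist_force: [3.0, 4.8, 5.8]
opening: 0.126
```

```bash
python3 -m handwheel '[{"offset":[0,0.0003,0],"spin":0,"grip":0},{"offset":[0,0.0005,0],"spin":0,"grip":0},{"offset":[0,0.0005,0],"spin":0,"grip":0}]'
```

```text
time_s: 17.25
eef_pos: [0.537, -0.0571, 0.2153]
eef_rot: [-0.001, 0.996, -0.092, 0.001]
wrist_force: [2.9, 6.6, 6.1]
opening: 0.13
```

```bash
python3 -m handwheel '[{"offset":[0,0.0003,-0.0001],"spin":0,"grip":0},{"offset":[0,0.0005,-0.0001],"spin":0,"grip":0},{"offset":[0,0.0005,-0.0001],"spin":0,"grip":0}]'
python3 - <<'E'
from h import *
import json
P,R,o=pose();p=snap('wrist','w8');print(o['wrist_force'],P)
j=cv2.imread('pics/w8.png')[170:260,210:310]
cv2.imwrite('pics/c8b.png',cv2.resize(j,None,fx=6,fy=6,interpolation=cv2.INTER_CUBIC))
E
```

```text
time_s: 17.62
eef_pos: [0.5369, -0.0573, 0.2153]
eef_rot: [-0.001, 0.996, -0.092, 0.001]
wrist_force: [4.9, 8.2, 4.2]
opening: 0.129
[4.89681038 8.23785663 4.17517196] [ 0.53690379 -0.05729474  0.21534592]
```

View pics/c8b.png

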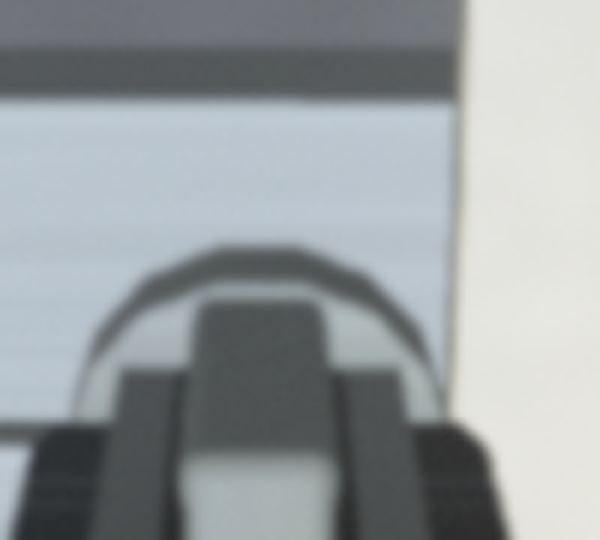

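```bash
python3 -m handwheel '[{"offset":[0,-0.0003,-0.0001],"spin":0,"grip":0},{"offset":[0,-0.0006,-0.0003],"spin":0,"grip":0},{"offset":[0,-0.0006,-0.0003],"spin":0,"grip":0}]'
```

```text
time_s: 18.05
eef_pos: [0.5369, -0.0571, 0.2154]
eef_rot: [-0.001, 0.996, -0.092, 0.001]
wrist_force: [5.2, 5.8, 2.3]
opening: 0.13
```

```bash
python3 -m handwheel '[{"offset":[0,-0.0004,-0.0002],"spin":0,"grip":0.2},{"offset":[0,-0.0004,-0.0002],"spin":0,"grip":0.3},{"offset":[0,-0.0004,-0.0002],"spin":0,"grip":0.45},{"offset":[0,-0.0004,-0.0002],"spin":0,"grip":0.45},{"offset":[0,-0.0004,-0.0002],"spin":0,"grip":0.45}]'
python3 - <<'E'
from h import *
P,R,o=pose();p=snap('wrist','w9');print(o['wrist_force'],P)
j=cv2.imread('pics/w9.png')[170:290,190:330]
cv2.imwrite('pics/c9b.png',cv2.resize(j,None,fx=5,fy=5,interpolation=cv2.INTER_CUBIC))
E
```

```text
time_s: 18.68
eef_pos: [0.5366, -0.0574, 0.2155]
eef_rot: [0.0, 0.996, -0.093, -0.0]
wrist_force: [0.0, -0.1, -0.2]
opening: 0.448
[ 0.01942132 -0.13201705 -0.17151977] [ 0.53657638 -0.05738735  0.21552345]
```

View pics/c9b.png

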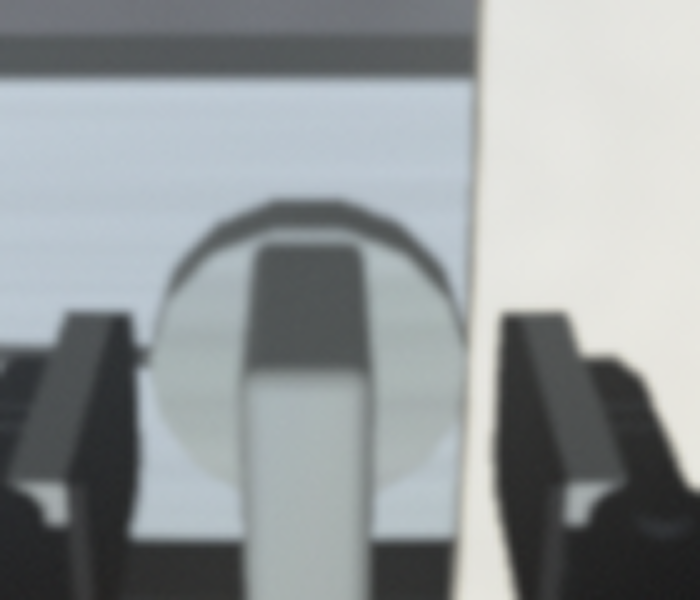

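```bash
python3 -m handwheel '[{"offset":[0,0,-0.015],"spin":0,"grip":0.45},{"offset":[0,0,-0.04],"spin":0,"grip":0.45},{"offset":[0,0,-0.08],"spin":0,"grip":0.45},{"offset":[0,0,-0.12],"spin":0,"grip":0.45},{"offset":[0,0,-0.12],"spin":0,"grip":0.45},{"offset":[0,0,-0.12],"spin":0,"grip":0.45}]'
python3 - <<'E'
from h import *
import json
P,R,o=pose();p=snap('wrist','w10');s=snap('scene','s10');print(o['wrist_force'],P.tolist())
j=cv2.imread('pics/w10.png')[130:250,190:330]
cv2.imwrite('pics/c10b.png',cv2.resize(j,None,fx=5,fy=5,interpolation=cv2.INTER_CUBIC))
E
```

```text
time_s: 19.48
eef_pos: [0.5364, -0.0572, 0.336]
eef_rot: [0.0, 0.996, -0.093, 0.0]
wrist_force: [-1.3, -0.4, -0.3]
opening: 0.45
[-1.29053336 -0.35694781 -0.28014267] [0.5364201761950788, -0.05718321374125893, 0.3359848640070933]
```

View pics/c10b.png

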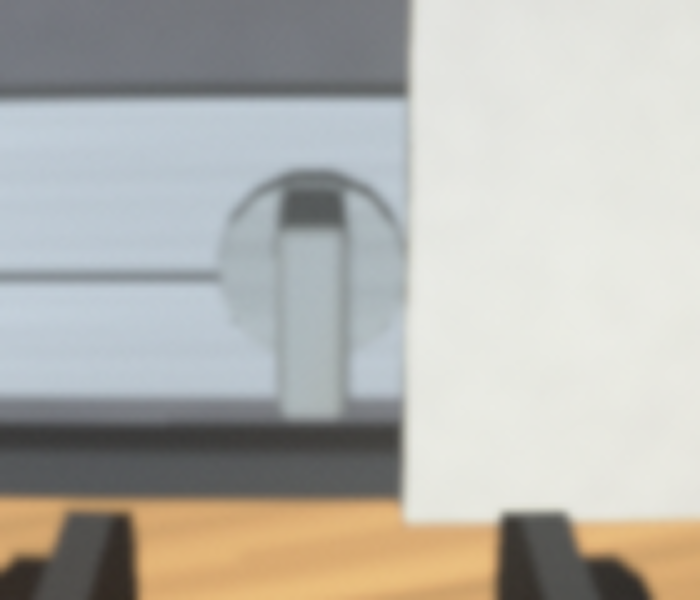

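View pics/s10.png

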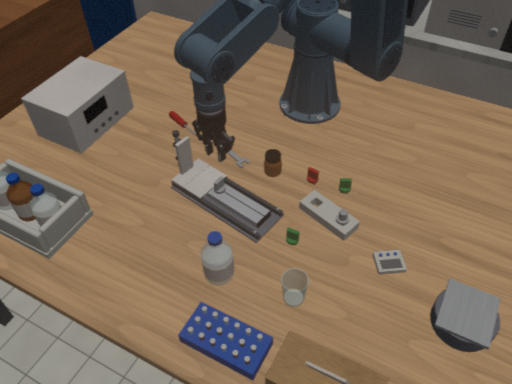

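Run:
```python
from h import *
import json
p=json.load(open('wcam.json'));P,R,o=pose()
f=lambda u,v:(190+u/5,130+v/5)
u=np.array([np.cos(np.radians(79.4)),np.sin(np.radians(79.4))])
S=lambda uv,z:(lambda X:(X.round(4),round(X[:2]@u*1e3,2)))(wonz(p,uv,z,P,R))
print('cL',S(f(219,262),.038));print('cR',S(f(406,262),.038))
for z in (.029,.0325,.036): print(z,S(f(409,150),z),S(f(405,480),z),S(f(407,262),z))
W=[wonz(p,f(*a),.070,P,R) for a in ((281,232),(345,232),(345,415),(281,415))]
print(np.mean(W,0),np.degrees(np.arctan2(*(W[0]-W[3])[1::-1])),np.degrees(np.arctan2(*(W[1]-W[2])[1::-1])))
# initial face (w3/w4)
for X in ([.4857,-.0663],[.5911,-.0853],[.486,-.0655],[.5902,-.0856]): print(round(np.dot(X,u)*1e3,2))
```

```text
cL (array([ 0.5413, -0.0402,  0.038 ]), np.float64(60.03))
cR (array([ 0.5349, -0.0744,  0.038 ]), np.float64(25.25))
0.029 (array([ 0.5538, -0.0788,  0.029 ]), np.float64(24.43)) (array([ 0.487 , -0.0667,  0.029 ]), np.float64(23.98)) (array([ 0.5322, -0.0747,  0.029 ]), np.float64(24.48))
0.0325 (array([ 0.5546, -0.0787,  0.0325]), np.float64(24.66)) (array([ 0.4886, -0.0668,  0.0325]), np.float64(24.21)) (array([ 0.5332, -0.0747,  0.0325]), np.float64(24.7))
0.036 (array([ 0.5553, -0.0786,  0.036 ]), np.float64(24.89)) (array([ 0.4902, -0.0669,  0.036 ]), np.float64(24.45)) (array([ 0.5343, -0.0746,  0.036 ]), np.float64(24.93))
[ 0.5364018  -0.05712192  0.07      ] -11.059539871414747 -10.291304665102206
24.18
24.89
25.02
24.43
```

Run:
```python
from h import *
print(ctrl.hand_in())
```

```text
the job is handed in; nothing more can be done
None
```

I handed the job in at about 20 s. The stop sits in the bar's slot with its collar against the bracket, turned a quarter turn and released.

- **Pick and insertion:** I took the steel winged stop out of its pocket. The foot went into the slot at the first try without noticeable resistance. The collar met the bar at the expected height, with the stop's origin 14 mm below the bar's top. The highest upward force I read was about 19 N.
- **Contact with the bracket:** I slid the stop along until it touched, at about 8 N, which is under the 12 N that moves the bracket. Contact eased off during the 90° turn, so I pressed it gently back to about 8 N before letting go. Along the bar the bracket's face measures within about 0.5 mm of where it was.
- **Last checks:**
  - The last wrist picture shows the wing across the slot at -10.7°. The cradle's cross axis is about -10.6°.
  - The collar's edge meets the bracket's face with no gap I could see, to about 0.5 mm in the camera.
  - The gripper is 120 mm above its release height and touching nothing.
  - The other things look unmoved in the scene view.

None of the checks failed. One disagreed slightly: the collar touched the bracket about 1.7 mm earlier than the camera had predicted, within the 2 mm calibration.

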